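# Size the crutch ferrules on the step gauge and sort them

### The arm

A 6-joint arm with a two-finger parallel gripper is mounted at the origin on the work surface. World frame = base frame: x ahead of the robot, y to its left, z up, the work surface at z = 0. Lengths are in mm, angles in rad, forces in N, time in s.
With the tool pointing down it reaches from about 275 to 750 mm from the base axis. Payload 10.2 kg.
Tool frame: the origin (TCP) lies at the very end of the fingers, on their centre line; the grasp point (between the pads) lies 19 mm behind it; z points along the fingers, y is the line along which they close (so a half turn about z gives the same grasp; the last joint's range is limited). The gripper opens to 85 mm and grips with 20 to 120 N. Pads are 22 mm wide; open, the fingers measure 114 mm over their backs; the gripper's body (76 mm by 85 mm) begins 54 mm behind the grasp point. The pads swing forward as they close: fully open they stand 13 mm farther back than shut.
Start: joints at [-1.448, 0.313, 1.498, -0, 1.331, -0.223], TCP at [177.936, -493.933, 231.294] pointing down, gripper open.
Joint ranges: [-2.94, 2.94], [-0.97, 2.17], [0.19, 2.56], [-1.23, 4.37], [0.02, 3.11], [-2.88, 2.88]. Speed limits (rad/s): [2.39, 2.39, 3.01, 3.14, 3.14, 3.14].

### API

Orientations are given as a unit quaternion [w, x, y, z].
In Python, from rig import ctrl, optics gives the robot as it stands. The module is installed in compiled form; this text tells all that it offers.
- The arm moves only by the shell command python3 -m handwheel 'ROWS' [FORCE]. ROWS is JSON, a list that holds one entry, the list of rows, each a list of 5 numbers: the gripper command: -1 is fully open, 1 is shut, values between are in proportion, then the shift along the world's x, y, z in units of 50 mm (1.0 is 50 mm), then the turn about the world's z in units of 8 degrees (1.0 is 8 degrees). In form: [[[gripper, tx, ty, tz, twist], ...]]. A call has 1 to 10 rows; each row shifts and turns the commanded pose from where the row before left it; what a row does not reach is not made up. A row lasts 1/10 s, in which the tool goes at most 50 mm and 8.59 degrees, less where a joint would pass 70% of its speed; a pose out of reach is approached as far as the arm can. A call is refused whole if a number of a shift passes 1 or a number of a turn 1, either way. A call with a gripper value outside its range is refused whole. The fingers move at their own pace and stop on an object; FORCE is the grip in N (left out, the last holds). Time passes only in rows, so rows that do not move let the fingers close. It gives the time, the measured TCP pose, the force, the opening and the grip force at its end, in the units of the state.
- ctrl.sense(): the state, without advancing time (a new reading comes with each control period).
- optics.capture(name): name is "scene" or "top"; returns a dict with "img" (420x560x3 uint8, blue, green, red), "K" (3x3 intrinsics, pixels), "R" (3x3) and "t" (3): a world point X has camera coordinates R X + t. Camera axes: x right, y down, z forward; pixel columns grow to the right and rows downward; lengths in mm; the calibration is good to about 2 mm. A picture is of the moment at which its call begins. There is no depth.
- ctrl.finish_job(): hands the job in; it is judged then, once.
The state is a dict: "time_s": time; "joints": joint angles; "dq": joint speeds; "tau": joint torques, N m; "eef_pos": TCP position; "ee_rot": TCP orientation; "force": force on the tool from outside, world axes, zero at the start; "wrist_torque": the same for the moment, N m; "grip_width": opening from 0.0 (shut) to 1.0 (fully open); "grip_force": force on a finger pad.
Only numpy, scipy, OpenCV 4.12 (cv2) and the standard library are available. Lean on these libraries where they do the work, as an engineer would, in place of code of your own. Each camera call takes 0.05 s, during which the arm holds its last target. There are 200 camera calls.

### The job

Sort the two rubber crutch ferrules waiting on the cork mat by size. One at a time, slide each mouth first down the slanted step gauge as far as it will go, then stand it mouth down in its tray before you fetch the other: green tray if it went right down to the dark collar, white tray if it stopped at the step halfway. Leave the other things on the shelf as they are.

Things in the scene. Friction and masses are not known exactly. Their poses are not given: they have to be found in the camera images.
- ferrule_a: black rubber crutch ferrule standing mouth down, all alike outside: round neck 34 mm wide, 40 mm high, then the closed sole disc, 44 mm wide, 12 mm thick, grey tread rings on top; 53 mm high, 50 g. Origin: centre of the mouth rim (underside); z up its axis, out of the sole. Bore 40 mm deep, unseen: 25 or 16 mm wide, found only by the gauge. Grip across the sole disc, 46 mm above the mouth
- ferrule_b: black rubber crutch ferrule standing mouth down, all alike outside: round neck 34 mm wide, 40 mm high, then the closed sole disc, 44 mm wide, 12 mm thick, grey tread rings on top; 53 mm high, 50 g. Origin: centre of the mouth rim (underside); z up its axis, out of the sole. Bore 40 mm deep, unseen: 25 or 16 mm wide, found only by the gauge. Grip across the sole disc, 46 mm above the mouth
- gauge_pin: step gauge pin leaning 32 degrees (0.56 rad) from vertical, tip up and towards the robot, on a fixed slanted column (34 mm wide, base plate 125 x 90 mm). Origin: centre of the top face of the dark collar (48 mm wide, 95 mm above the shelf) at the pin's foot; z along the pin, out of its tip. A 25 mm ferrule slides on until its mouth rests on the collar, its origin on this origin, z along z
- gauge_step (a point): centre of the shoulder 16 mm up the pin from the collar. Below it the pin is aluminium, 22 mm diameter, its upper edge bevelled over 3.5 mm to 18.4 mm; above it brass, 13.6 mm diameter. A 16 mm ferrule goes over the brass only: its mouth stops here, 16 mm short of the collar
- gauge_tip (a point): centre of the brass tip of the pin, 36 mm up the pin from the collar; the last 6 mm taper from 13.6 to 6 mm diameter
- mat: cork mat, 90 mm along its x, 200 mm along its y, 3 mm thick, fixed, its origin under its centre; the two ferrules stand on it, about 100 mm apart along its y
- tray_green: green plastic open tray, outside 120 mm along its x, 150 mm along its y, 45 mm high, walls and floor 5 mm, fixed. Origin: centre of its underside; the inner floor is 5 mm above it. For ferrules of 25 mm bore, which go down to the collar
- tray_white: white plastic open tray, outside 120 mm along its x, 150 mm along its y, 45 mm high, walls and floor 5 mm, fixed. Origin: centre of its underside; the inner floor is 5 mm above it. For ferrules of 16 mm bore, which stop at the step
- dispenser: white plastic push dispenser with a blue band, 66 mm diameter, 180 mm high, spout 46 mm long; bystander, origin under its centre, must not be shifted or tipped
- tumbler: stainless steel tumbler, 76 mm diameter at the rim, 95 mm high; bystander, origin under its centre, must not be shifted or tipped
- splint: blue plastic gutter splint, half-round, 165 mm long along its x, 67 mm wide, 35 mm high, lying open side down; bystander, origin under its centre, must not be shifted
- tin: round aluminium balm tin with a round yellow mark on its lid, 70 mm diameter, 22 mm high; bystander, origin under its centre, must not be shifted

How it is judged (in metres and radians):
On the way, in this order (a step that is already met when the one before it is completed fails the run):
1. first ferrule slid onto the gauge as far as it goes: mouth within 5 mm of the collar (25 mm bore) or step (16 mm), in line within 0.15 rad (((distance between ferrule_a and gauge_pin below 0.005 m and angle between the z axis of ferrule_a and the z axis of gauge_pin, either way round below 0.15 rad) or (distance between ferrule_b and gauge_step below 0.005 m and angle between the z axis of ferrule_b and the z axis of gauge_pin, either way round below 0.15 rad))), for 0.15 s.
2. that ferrule stands mouth down in its right tray (((x of ferrule_a in the frame of tray_green between -0.042 and 0.042 m and y of ferrule_a in the frame of tray_green between -0.057 and 0.057 m and z of ferrule_a in the frame of tray_green below 0.01 m and angle between ferrule_a's own z axis and vertical below 0.15 rad and linear speed of ferrule_a below 0.03 m/s) or (x of ferrule_b in the frame of tray_white between -0.042 and 0.042 m and y of ferrule_b in the frame of tray_white between -0.057 and 0.057 m and z of ferrule_b in the frame of tray_white below 0.01 m and angle between ferrule_b's own z axis and vertical below 0.15 rad and linear speed of ferrule_b below 0.03 m/s))), for 0.15 s.
3. second ferrule slid onto the gauge as far as it goes: mouth within 5 mm of the collar (25 mm bore) or step (16 mm), in line within 0.15 rad; the first one in its tray ((((x of ferrule_b in the frame of tray_white between -0.042 and 0.042 m and y of ferrule_b in the frame of tray_white between -0.057 and 0.057 m and z of ferrule_b in the frame of tray_white below 0.01 m and angle between ferrule_b's own z axis and vertical below 0.15 rad and linear speed of ferrule_b below 0.03 m/s) and (distance between ferrule_a and gauge_pin below 0.005 m and angle between the z axis of ferrule_a and the z axis of gauge_pin, either way round below 0.15 rad)) or ((x of ferrule_a in the frame of tray_green between -0.042 and 0.042 m and y of ferrule_a in the frame of tray_green between -0.057 and 0.057 m and z of ferrule_a in the frame of tray_green below 0.01 m and angle between ferrule_a's own z axis and vertical below 0.15 rad and linear speed of ferrule_a below 0.03 m/s) and (distance between ferrule_b and gauge_step below 0.005 m and angle between the z axis of ferrule_b and the z axis of gauge_pin, either way round below 0.15 rad)))), for 0.15 s.
At the end, for the whole second after the job is handed in: both ferrules stand mouth down (within 0.15 rad of upright, mouth within 5 mm of the tray's floor) and at rest inside the right trays: the one with 25 mm bore (collar) in the green tray, the one with 16 mm bore (step) in the white tray; nothing is held (x of ferrule_a in the frame of tray_green between -0.042 and 0.042 m and y of ferrule_a in the frame of tray_green between -0.057 and 0.057 m and z of ferrule_a in the frame of tray_green below 0.01 m and angle between each of ferrule_a, ferrule_b's own z axis and vertical below 0.15 rad and linear speed of each of ferrule_a, ferrule_b below 0.03 m/s and x of ferrule_b in the frame of tray_white between -0.042 and 0.042 m and y of ferrule_b in the frame of tray_white between -0.057 and 0.057 m and z of ferrule_b in the frame of tray_white below 0.01 m); the robot touches nothing.
It fails at once if the push dispenser is shifted by more than 20 mm or tipped by more than 0.3 rad (distance of dispenser from where it was at the start of the episode above 0.02 m or angle between dispenser's own z axis and vertical above 0.3 rad).
It fails at once if the tumbler is shifted by more than 20 mm or tipped by more than 0.3 rad (distance of tumbler from where it was at the start of the episode above 0.02 m or angle between tumbler's own z axis and vertical above 0.3 rad).
It fails at once if the splint is shifted by more than 20 mm or tipped by more than 0.3 rad (distance of splint from where it was at the start of the episode above 0.02 m or angle between splint's own z axis and vertical above 0.3 rad).
It fails at once if the balm tin is shifted by more than 20 mm or tipped by more than 0.3 rad (distance of tin from where it was at the start of the episode above 0.02 m or angle between tin's own z axis and vertical above 0.3 rad).
It also fails if it takes over 58 s, if anything falls off the work surface, if the arm or the gripper's body presses on something with over 40 N, if the wrist force passes 120 N, or if a joint passes its speed limit or range.

## Working session

There is one attempt and no reset: what is moved stays moved. The work goes in short steps, Python scripts to look and compute and a shell command to move; the robot and the scene stay as the last step left them, time stands still between calls to the robot, and variables do not carry over. Pictures are saved under pics/ and viewed, at most 10 in all, crops included, and the job is handed in when it is done.

```bash
mkdir -p pics; python3 - <<'E'
from rig import ctrl, optics
import cv2, numpy as np, pickle
for n in("scene","top"):
    c=optics.capture(n); pickle.dump(c,open(n+".pkl","wb")); cv2.imwrite(f"pics/{n}0.png",cv2.resize(c["img"],(784,588)))
    print(n,c["K"].round(1).tolist(),c["R"].round(3).tolist(),c["t"].round(0))
print(ctrl.sense())
E
```

```text
scene [[402.4, 0.0, 279.7], [0.0, 402.4, 206.8], [0.0, 0.0, 1.0]] [[-0.246, 0.969, 0.001], [0.627, 0.16, -0.763], [-0.739, -0.187, -0.647]] [ 198. -287. 1388.]
top [[454.2, 0.0, 280.6], [0.0, 454.2, 213.3], [0.0, 0.0, 1.0]] [[-0.026, -1.0, -0.012], [-0.991, 0.027, -0.133], [0.133, 0.008, -0.991]] [ -17.  628. 1224.]
{'time_s': 0.1, 'joints': array([-1.44841837e+00,  3.13384216e-01,  1.49834468e+00, -1.44061057e-05,
        1.33100070e+00, -2.23421962e-01]), 'dq': array([-0.00049902, -0.00198234, -0.0032188 ,  0.0005185 ,  0.00079277,
       -0.00101326]), 'tau': array([ 1.94071596e-03, -4.12901330e+01, -2.60138154e+01, -1.54881363e-04,
        3.07903756e-03, -1.26908489e-05]), 'eef_pos': array([ 177.89452233, -493.70282901,  230.80351949]), 'ee_rot': array([-5.68097688e-04,  9.85089547e-01,  1.72041452e-01,  2.17209640e-05]), 'force': array([-0.62709277,  0.02608011,  0.07502461]), 'wrist_torque': array([ 0.0314788 , -0.03165133, -0.00449369]), 'grip_force': 0.0, 'grip_width': 0.9954946559950097}
```

View pics/scene0.png

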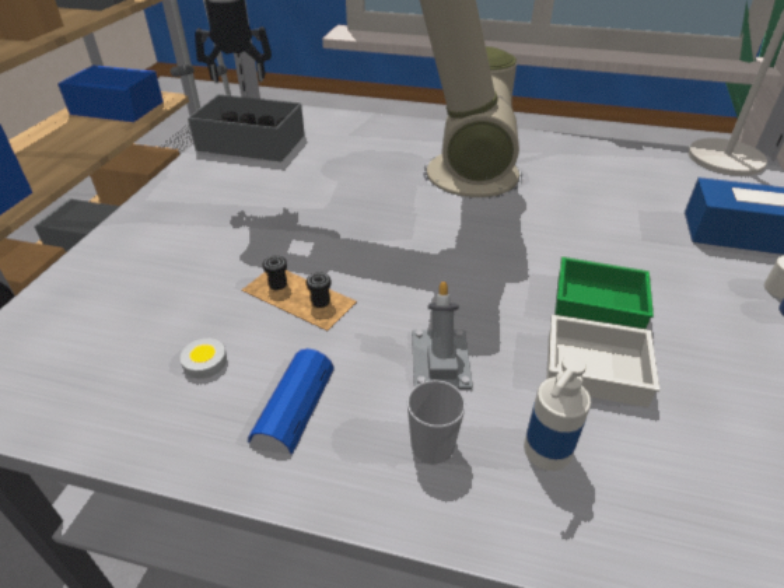

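View pics/top0.png

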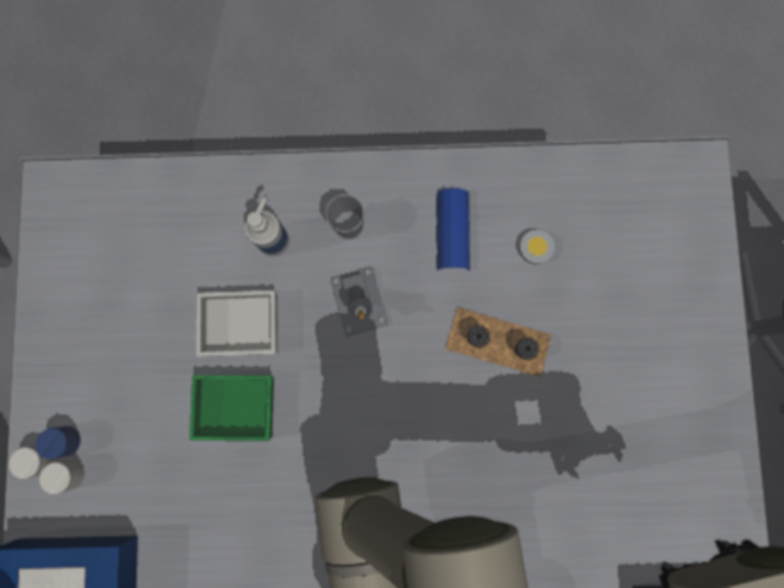

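```bash
cat > h.py <<'E'
import numpy as np, cv2, pickle
from rig import ctrl, optics
def ray(c,p):
    d=c["R"].T@np.linalg.solve(c["K"],[p[0],p[1],1.]); return -c["R"].T@c["t"],d/np.linalg.norm(d)
def onz(c,p,z):
    o,d=ray(c,p); return o+d*(z-o[2])/d[2]
def tri(cs,ps):
    A=np.zeros((3,3));b=np.zeros(3)
    rs=[ray(c,p) for c,p in zip(cs,ps)]
    for o,d in rs: M=np.eye(3)-np.outer(d,d);A+=M;b+=M@o
    X=np.linalg.solve(A,b); return X,[round(float(np.linalg.norm((np.eye(3)-np.outer(d,d))@(X-o))),1) for o,d in rs]
def proj(c,X):
    p=c["K"]@(c["R"]@np.asarray(X,float)+c["t"]); return p[:2]/p[2]
E
python3 - <<'E'
from h import *
S,T=[pickle.load(open(n+".pkl","rb")) for n in("scene","top")]
def crop(c,u,v,w=50,h=37,k=8): return cv2.resize(c["img"][v:v+h,u:u+w],None,fx=k,fy=k,interpolation=cv2.INTER_CUBIC)
m=np.vstack([np.hstack([crop(T,230,185),crop(S,290,196)]),np.hstack([crop(T,328,222),crop(S,183,180)])])
cv2.imwrite("pics/m.png",m)
s=560/784
# brass
for n,c,(u0,v0,u1,v1) in(("S",S,(300,195,335,215)),("T",T,(245,210,275,235))):
    b=c["img"].astype(int)[v0:v1,u0:u1]; w=np.clip(b[...,2]-b[...,0]-15,0,None).astype(float)
    yy,xx=np.nonzero(w>10); ww=w[yy,xx]; print(n,"brass",(xx@ww/ww.sum()+u0).round(2),(yy@ww/ww.sum()+v0).round(2),len(ww),xx.min()+u0,xx.max()+u0,yy.min()+v0,yy.max()+v0)
# trays, mat, plate by colour
hsv=cv2.cvtColor(T["img"],cv2.COLOR_BGR2HSV)
for nm,lo,hi,z in(("green",(50,120,30),(75,255,255),45),("cork",(8,80,60),(22,255,255),3)):
    m=cv2.inRange(hsv,lo,hi); cs=max(cv2.findContours(m,0,2)[0],key=cv2.contourArea)
    (cx,cy),wh,a=cv2.minAreaRect(cs); print(nm,onz(T,(cx,cy),z).round(1),wh,a)
m=cv2.inRange(T["img"],(120,130,130),(255,255,255)); m[:,:130]=0;m[:,205:]=0;m[:200]=0;m[260:]=0
(cx,cy),wh,a=cv2.minAreaRect(max(cv2.findContours(m,0,2)[0],key=cv2.contourArea)); print("white",onz(T,(cx,cy),45).round(1),wh,a)
E
```

```text
S brass 316.24 205.43 60 313 319 201 210
T brass 257.62 224.84 21 256 259 222 227
green [422.2 288.1  45. ] (56.99999237060547, 43.99999237060547) -0.0
cork [ 539.1 -244.9    3. ] (70.25941467285156, 30.417530059814453) 16.389541625976562
white [587.8 282.3  45. ] (48.09923553466797, 57.230316162109375) 88.72696685791016
```

View pics/m.png

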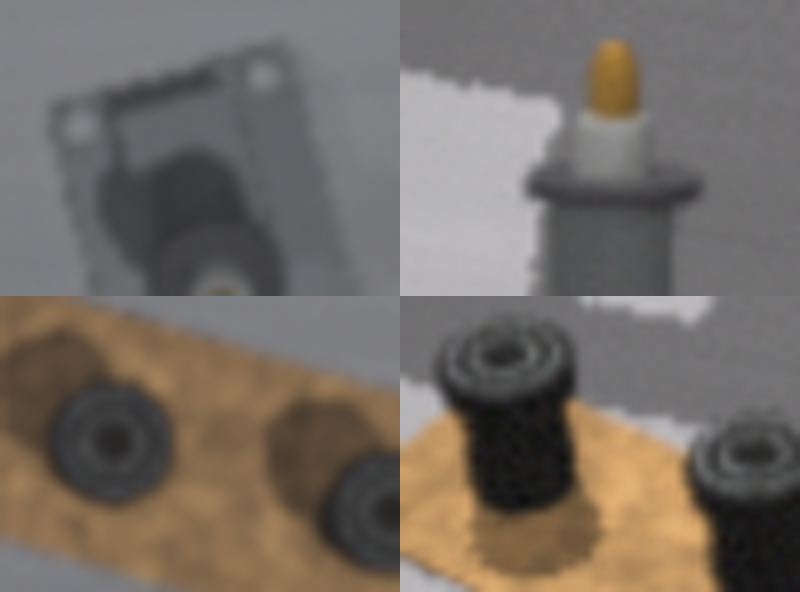

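```bash
python3 - <<'E'
from h import *
S,T=[pickle.load(open(n+".pkl","rb")) for n in("scene","top")]
print("cams",*[(-c["R"].T@c["t"]).round(0) for c in(S,T)])
for nm,p,q in(("F1",(341.4,239.7),(226.5,199.4)),("F2",(375.7,248.3),(195.7,187.2))):
    print(nm,onz(T,p,56).round(1),onz(S,q,56).round(1),tri([S,T],[q,p])[0].round(1))
print("brass",tri([S,T],[(316.24,205.43),(257.62,224.84)]))
im=T["img"][183:245,228:285]
b=cv2.resize(im,None,fx=9,fy=9,interpolation=cv2.INTER_CUBIC); b=cv2.convertScaleAbs(b,alpha=1.6)
cv2.imwrite("pics/g.png",b); print(b.shape)
E
```

```text
cams [1255.  113.  679.] [ 459.  -44. 1296.]
F1 [ 548.4 -197.8   56. ] [ 548.2 -199.8   56. ] [ 548.6 -198.6   56.5]
F2 [ 522.5 -289.9   56. ] [ 521.3 -292.3   56. ] [ 522.8 -290.5   57.3]
brass (array([588.67134409,  26.44360093, 116.92114406]), [0.1, 0.1])
(558, 513, 3)
```

View pics/g.png

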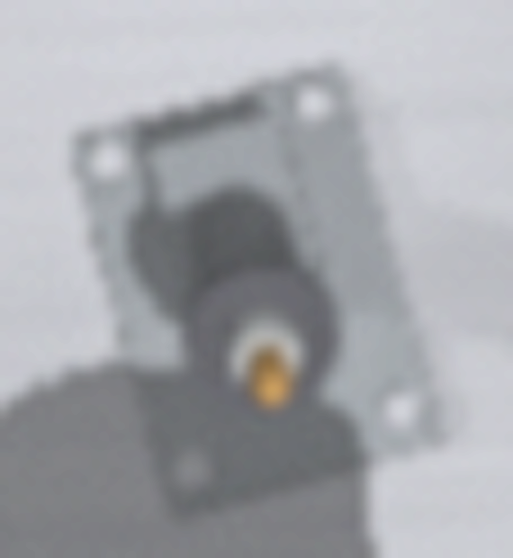

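```bash
python3 - <<'E'
from h import *
S,T=[pickle.load(open(n+".pkl","rb")) for n in("scene","top")]
f=lambda p:(228+(p[0]+.5)/9-.5,183+(p[1]+.5)/9-.5)
B=np.array([onz(T,f(p),8)[:2] for p in((110,161),(314,102),(403,411),(193,469))])
print(B.round(1).tolist(),B.mean(0).round(1))
v=(B[2]-B[1]+B[3]-B[0])/2; w=B[1]-B[0]+B[2]-B[3]; print(np.degrees(np.arctan2(v[1],v[0])),np.degrees(np.arctan2(w[1],w[0])))
a=np.radians(np.degrees(np.arctan2(v[1],v[0]))); l=np.radians(32)
ax=np.array([np.sin(l)*np.cos(a),np.sin(l)*np.sin(a),np.cos(l)]); print("axis",ax.round(3))
br=np.array([588.7,26.4,117.]); O=br-25.6*ax
for s in(0,16,36,46,62): print(s,(O+s*ax).round(1))
for c,p in((S,(316.2,201)),(T,f((275,408)))): print(proj(c,O+36*ax),p)
print(proj(T,O),f((262,337)))
r=np.array([200,-60,0]); q=ctrl.sense()["ee_rot"]
from scipy.spatial.transform import Rotation as Ro
print(Ro.from_quat(q[[1,2,3,0]]).as_matrix().round(3))
E
```

```text
[[672.6, 83.0], [689.9, 17.4], [589.8, -8.7], [573.2, 58.1]] [631.4  37.5]
-165.63691876891392 -75.62094232326997
axis [-0.513 -0.131  0.848]
0 [601.8  29.8  95.3]
16 [593.6  27.7 108.9]
36 [583.4  25.  125.8]
46 [578.2  23.7 134.3]
62 [570.   21.6 147.9]
[316.33017898 200.6500791 ] (316.2, 201)
[258.02961854 226.48458053] (258.1111111111111, 227.88888888888889)
[256.81946244 220.82738927] (256.6666666666667, 220.0)
[[ 0.941  0.339 -0.   ]
 [ 0.339 -0.941  0.001]
 [ 0.    -0.001 -1.   ]]
```

```bash
python3 -m handwheel '[[[-1,0.74,0.59,0,-0.07],[-1,0.74,0.59,0,-0.07],[-1,0.74,0.59,0,-0.07],[-1,0.74,0.59,0,-0.07],[-1,0.74,0.59,0,-0.07],[-1,0.74,0.59,0,-0.07],[-1,0.74,0.59,0,-0.07],[-1,0.74,0.59,0,-0.07],[-1,0.74,0.59,-0.5,-0.07],[-1,0.74,0.59,-0.5,-0.05]]]' 25
```

```text
time_s: 1.1
eef_pos: [544.5, -201.3, 184.0]
ee_rot: [0.0, 0.992, 0.125, 0.0]
force: [-0.0, -1.3, -0.4]
grip_width: 0.999
grip_force: 0.0
```

```bash
python3 -m handwheel '[[[-1,0.01,0,-0.8,0],[-1,0,0,-0.8,0],[-1,0,0,-0.8,0],[-1,0,0,-0.66,0],[-1,0,0,0,0],[0.2,0,0,0,0],[1,0,0,0,0],[1,0,0,0,0],[1,0,0,0,0],[1,0,0,0,0]]]' 25
```

```text
time_s: 2.1
eef_pos: [544.5, -203.3, 33.5]
ee_rot: [0.001, 0.992, 0.125, 0.001]
force: [-0.5, -0.1, 5.8]
grip_width: 0.504
grip_force: 24.5
```

```bash
python3 -m handwheel '[[[1,0,0,0.3,0],[1,0,0,0.8,0],[1,0,0,0.9,0],[1,0,0,0.9,0],[1,0,0,0.6,0],[1,0,0,0,0]]]'; python3 - <<'E'
from h import *
s=ctrl.sense();print(s["eef_pos"].round(1),s["force"].round(1))
C=[optics.capture(n) for n in("scene","top")]
p=s["eef_pos"]; ims=[]
for c in C:
    u,v=proj(c,p).astype(int); ims.append(cv2.resize(c["img"][v-35:v+35,u-30:u+30],None,fx=6,fy=6,interpolation=cv2.INTER_CUBIC)); print((u-30,v-35),proj(c,p))
cv2.imwrite("pics/l1.png",np.hstack(ims))
E
```

```text
time_s: 2.7
eef_pos: [545.0, -203.6, 212.1]
ee_rot: [0.003, 0.992, 0.125, 0.004]
force: [-0.4, -0.1, -0.8]
grip_width: 0.507
grip_force: 25.8
[ 545.  -203.6  212.1] [-0.4 -0.1 -0.8]
(np.int64(189), np.int64(108)) [219.37843475 143.31885234]
(np.int64(321), np.int64(201)) [351.81535109 236.13519586]
```

View pics/l1.png

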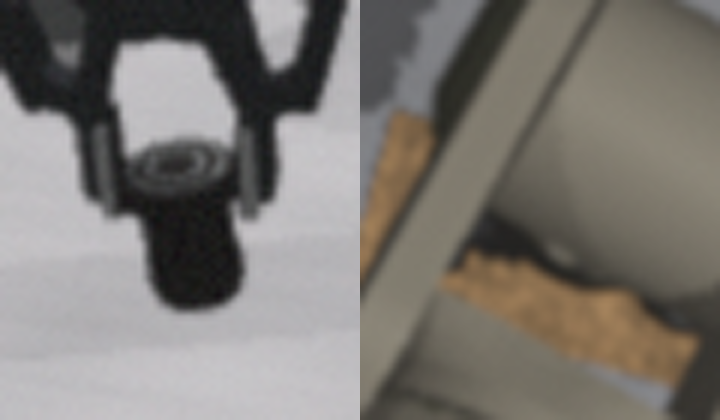

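```bash
cat > fer.py <<'E'
from h import *
def look(name,view=False,k=6,hw=(33,33)):
    s=ctrl.sense(); p=s["eef_pos"]; c=optics.capture("scene"); pickle.dump(c,open("last.pkl","wb"))
    u,v=proj(c,p).astype(int); u0,v0=u-hw[0],v-hw[1]
    cv2.imwrite(f"pics/{name}.png",cv2.resize(c["img"][v0:v+hw[1],u0:u+hw[0]],None,fx=k,fy=k,interpolation=cv2.INTER_CUBIC))
    print("origin",u0,v0,"k",k,"tcp",p.round(1),"f",s["force"].round(1),"grip",round(s["grip_width"],3),"t",s["time_s"])
E
python3 - <<'E'
from h import *
c=optics.capture("scene"); p=ctrl.sense()["eef_pos"]; print(p)
X=onz(c,(218.6,134.75),p[2]+22.5); print("sole",X.round(1),(X-p).round(1))
# neck lower outline: dark mask below TCP
g=c["img"][...,2]; m=(g<70).astype(np.uint8)
for v in range(140,161): 
    xs=np.nonzero(m[v,205:245])[0]; print(v,(xs.min()+205,xs.max()+205) if len(xs) else None,end=" ")
print(); e=np.array([0.969,0.248,0]); 
for a in(0,5):
  q=p+a*e; print(a,proj(c,q+[0,0,-30.5]),proj(c,q+[0,0,22.5]), proj(c,q+[0,0,-30.5]+17*np.array([-.739*1.3,-.25*1.3,0])))
  th=np.linspace(0,6.28,60); pts=np.array([proj(c,q+[17*np.cos(t),17*np.sin(t),-30.5]) for t in th]); print(pts.min(0),pts.max(0))
E
```

```text
[ 543.16000317 -202.59370782  205.95050993]
sole [ 536.7 -206.9  228.5] [-6.5 -4.3 22.5]
140 (np.int64(205), np.int64(234)) 141 (np.int64(205), np.int64(234)) 142 (np.int64(205), np.int64(234)) 143 (np.int64(209), np.int64(227)) 144 (np.int64(209), np.int64(227)) 145 (np.int64(213), np.int64(227)) 146 (np.int64(214), np.int64(227)) 147 (np.int64(214), np.int64(227)) 148 (np.int64(214), np.int64(228)) 149 (np.int64(214), np.int64(228)) 150 (np.int64(215), np.int64(228)) 151 (np.int64(215), np.int64(229)) 152 (np.int64(215), np.int64(229)) 153 (np.int64(215), np.int64(229)) 154 (np.int64(215), np.int64(229)) 155 (np.int64(215), np.int64(229)) 156 (np.int64(215), np.int64(229)) 157 (np.int64(216), np.int64(229)) 158 (np.int64(216), np.int64(228)) 159 (np.int64(217), np.int64(227)) 160 (np.int64(219), np.int64(224)) 
0 [221.64023687 156.97650405] [219.40263717 136.47220103] [221.88053567 152.84104968]
[214.07343247 152.88692966] [229.18555964 161.18157912]
5 [221.40079684 158.20197425] [219.14401363 137.6561932 ] [221.64550284 154.03191915]
[213.80159424 154.07817694] [228.97813852 162.44274926]
```

```bash
python3 -m handwheel '[[[1,0,0,0,0],[1,0,0,0,0]]]'; python3 - <<'E'
from h import *
p=ctrl.sense()["eef_pos"]; c=optics.capture("scene"); print(p.round(1),ctrl.sense()["eef_pos"].round(1))
g=c["img"][...,2]; m=(g<70).astype(np.uint8)
for v in range(145,170): 
    xs=np.nonzero(m[v,205:245])[0]; print(v,(xs.min()+205,xs.max()+205) if len(xs) else None,end=" ")
print(); e=np.array([0.969,0.248,0]); 
for a in(-5,0,5):
  q=p+a*e; 
  th=np.linspace(0,6.28,60); pts=np.array([proj(c,q+[17*np.cos(t),17*np.sin(t),-30.5]) for t in th]); print(a,pts.min(0),pts.max(0))
E
```

```text
time_s: 3.05
eef_pos: [543.3, -202.6, 205.6]
ee_rot: [-0.001, 0.992, 0.125, -0.001]
force: [0.4, 0.4, -0.8]
grip_width: 0.501
grip_force: 25.8
[ 543.3 -202.6  205.6] [ 543.3 -202.7  205.7]
145 (np.int64(209), np.int64(227)) 146 (np.int64(213), np.int64(227)) 147 (np.int64(214), np.int64(227)) 148 (np.int64(214), np.int64(228)) 149 (np.int64(215), np.int64(228)) 150 (np.int64(215), np.int64(228)) 151 (np.int64(215), np.int64(229)) 152 (np.int64(215), np.int64(229)) 153 (np.int64(215), np.int64(229)) 154 (np.int64(215), np.int64(229)) 155 (np.int64(215), np.int64(229)) 156 (np.int64(216), np.int64(229)) 157 (np.int64(216), np.int64(229)) 158 (np.int64(216), np.int64(228)) 159 (np.int64(217), np.int64(227)) 160 (np.int64(218), np.int64(226)) 161 (np.int64(222), np.int64(222)) 162 None 163 None 164 None 165 None 166 None 167 None 168 None 169 None 
-5 [214.3310268  151.87384361] [229.3762442  160.10257285]
0 [214.06146589 153.05574984] [229.17053013 161.3535408 ]
5 [213.78963352 154.24745424] [228.9630887  162.61518006]
```

```bash
python3 -m handwheel '[[[1,0.13,0.76,0,0],[1,0.13,0.76,0,0],[1,0.13,0.76,0,0],[1,0.13,0.76,0,0],[1,0.13,0.76,-0.2,0],[1,0.14,0.75,-0.3,0],[1,0,0,0,0],[1,0,0,0,0],[1,0,0,0,0]]]'; python3 - <<'E'
from fer import *
look("a1",hw=(35,40),k=7)
E
```

```text
time_s: 4.0
eef_pos: [583.2, 23.9, 181.8]
ee_rot: [0.0, 0.992, 0.125, 0.0]
force: [0.3, -0.4, -0.3]
grip_width: 0.508
grip_force: 25.8
origin 282 139 k 7 tcp [583.2  23.9 181.8] f [ 0.3 -0.4 -0.3] grip 0.508 t 4.0
```

View pics/a1.png

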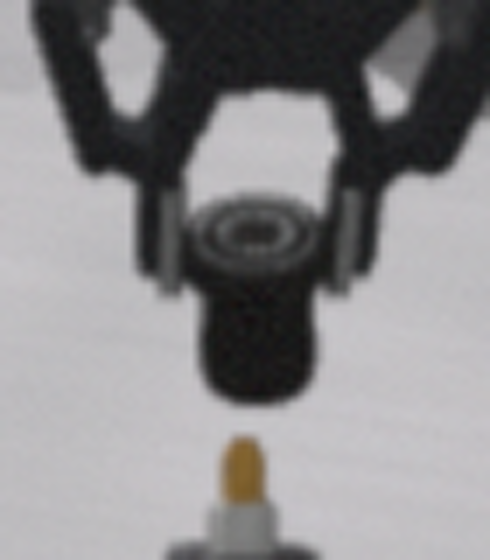

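```bash
python3 - <<'E'
from h import *
c=pickle.load(open("last.pkl","rb"))
f=lambda x,y:(282+(x+.5)/7-.5,139+(y+.5)/7-.5)
print("meas neck l/r,bottom",f(201,403),f(315,403),"disc",f(188,233),f(322,233),"face",f(254,233))
th=np.linspace(0,6.28,80)
for o in((0,0,0),(4,4.8,0),(0,4.8,0),(-2,4.8,0),(0,4.8,3)):
  q=np.array([583.2,23.9,181.8])+o
  C=lambda r,h:np.array([proj(c,q+[r*np.cos(t),r*np.sin(t),h]) for t in th])
  a=C(17,-30.5); b=C(22,22.5); print(o,a.min(0)[0].round(1),a.max(0).round(1),b.min(0).round(1),b.max(0).round(1))
print("disc top/bottom v",f(0,193),f(0,272))
E
```

```text
meas neck l/r,bottom (310.2857142857143, 196.14285714285714) (326.57142857142856, 196.14285714285714) disc (308.42857142857144, 171.85714285714286) (327.57142857142856, 171.85714285714286) face (317.85714285714283, 171.85714285714286)
(0, 0, 0) 308.5 [324.6 196.3] [307.3 164.7] [328.9 177.1]
(4, 4.8, 0) 310.4 [326.5 197.8] [309.2 166. ] [331.  178.6]
(0, 4.8, 0) 310.7 [326.8 196.6] [309.6 165. ] [331.3 177.5]
(-2, 4.8, 0) 310.9 [327. 196.] [309.8 164.5] [331.4 176.9]
(0, 4.8, 3) 310.8 [326.9 195.5] [309.7 163.8] [331.4 176.3]
disc top/bottom v (281.57142857142856, 166.14285714285714) (281.57142857142856, 177.42857142857144)
```

```bash
python3 -m handwheel '[[[1,0.01,-0.06,-0.3,0],[1,0,0,-0.2,0],[1,0,0,0,0],[1,0,0,-0.04,0],[1,0,0,-0.04,0],[1,0,0,0,0],[1,0,0,0,0]]]'
```

```text
time_s: 4.75
eef_pos: [583.7, 21.7, 152.8]
ee_rot: [0.0, 0.992, 0.125, 0.0]
force: [0.3, 0.0, -0.3]
grip_width: 0.504
grip_force: 25.8
```

```bash
python3 -m handwheel '[[[1,0,0,-0.03,0],[1,-0.06,-0.015,0,0],[1,-0.06,-0.015,-0.01,0],[1,-0.06,-0.015,-0.01,0],[1,-0.06,-0.015,-0.02,0],[1,0,0,0,0],[1,0,0,0,0]]]'
```

```text
time_s: 5.45
eef_pos: [571.6, 18.7, 149.2]
ee_rot: [-0.0, 0.992, 0.125, 0.0]
force: [2.2, 1.1, 0.6]
grip_width: 0.508
grip_force: 25.8
```

```bash
python3 -m handwheel '[[[1,-0.06,-0.015,-0.03,0],[1,-0.06,-0.015,-0.03,0],[1,-0.06,-0.015,-0.03,0],[1,-0.06,-0.015,-0.03,0],[1,0,0,0,0],[1,0,0,0,0]]]'; python3 - <<'E'
from fer import *
look("a2",hw=(35,40),k=7)
E
```

```text
time_s: 6.05
eef_pos: [559.5, 15.6, 143.1]
ee_rot: [-0.0, 0.992, 0.125, -0.0]
force: [2.0, 1.2, 0.3]
grip_width: 0.504
grip_force: 25.5
origin 279 147 k 7 tcp [559.5  15.6 143.1] f [2.  1.2 0.3] grip 0.504 t 6.05
```

View pics/a2.png

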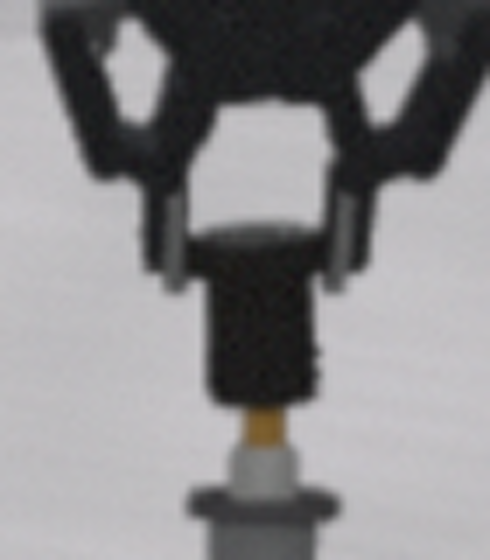

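```bash
python3 -m handwheel '[[[1,0.04,0.01,0,0],[1,0.041,0.01,-0.068,0],[1,0.041,0.011,-0.068,0],[1,0.041,0.01,-0.068,0],[1,0,0,0,0],[1,0,0,0,0]]]'; python3 -m handwheel '[[[1,0.041,0.011,-0.068,0],[1,0,0,0,0]]]';python3 -m handwheel '[[[1,0.041,0.011,-0.068,0],[1,0,0,0,0]]]'
```

```text
time_s: 6.7
eef_pos: [567.5, 17.7, 133.1]
ee_rot: [0.0, 0.992, 0.125, -0.0]
force: [-3.6, 0.4, 6.6]
grip_width: 0.502
grip_force: 26.0
time_s: 6.9
eef_pos: [568.8, 18.1, 131.1]
ee_rot: [0.0, 0.992, 0.125, -0.001]
force: [-14.4, -0.7, 20.1]
grip_width: 0.5
grip_force: 28.2
time_s: 7.1
eef_pos: [570.6, 18.7, 128.0]
ee_rot: [0.0, 0.992, 0.125, -0.002]
force: [-17.2, -1.8, 23.7]
grip_width: 0.502
grip_force: 29.7
```

```bash
python3 - <<'E'
from fer import *
look("a3",hw=(35,40),k=7)
E
```

```text
origin 279 155 k 7 tcp [570.6  18.7 128. ] f [-17.2  -1.8  23.7] grip 0.502 t 7.1
```

View pics/a3.png

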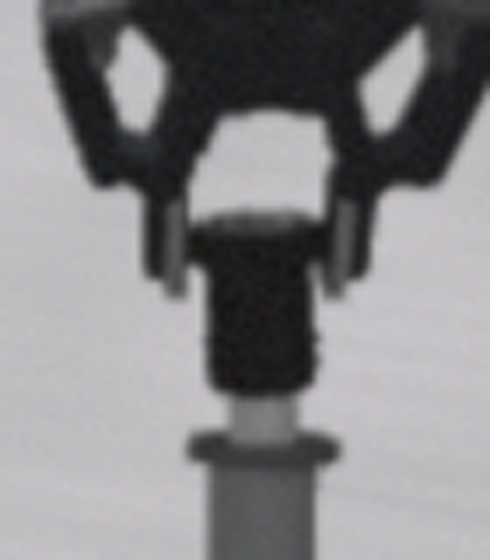

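```bash
python3 -m handwheel '[[[1,-0.041,-0.011,0.068,0],[1,-0.041,-0.011,0.068,0],[1,0,0,0,0]]]'; python3 -m handwheel '[[[1,-0.02,0.077,0,0],[1,0,0,0,0],[1,0,0,0,0]]]';python3 -m handwheel '[[[1,0.04,-0.155,0,0],[1,0,0,0,0],[1,0,0,0,0]]]'
```

```text
time_s: 7.45
eef_pos: [567.7, 17.7, 133.0]
ee_rot: [0.0, 0.992, 0.125, 0.0]
force: [-0.4, 0.2, -0.3]
grip_width: 0.5
grip_force: 28.2
time_s: 7.75
eef_pos: [567.3, 20.4, 132.9]
ee_rot: [0.001, 0.992, 0.125, 0.0]
force: [1.8, -7.0, 0.3]
grip_width: 0.505
grip_force: 28.5
time_s: 8.05
eef_pos: [567.9, 15.4, 132.6]
ee_rot: [-0.002, 0.992, 0.125, -0.001]
force: [-3.9, 8.3, 3.6]
grip_width: 0.503
grip_force: 28.7
```

```bash
python3 -m handwheel '[[[1,-0.015,0.058,0,0],[1,0.041,0.011,-0.068,0],[1,0.041,0.011,-0.068,0],[1,0,0,0,0],[1,0,0,0,0]]]'; python3 - <<'E'
from fer import *
look("a4",hw=(20,25),k=12)
E
```

```text
time_s: 8.55
eef_pos: [571.1, 17.7, 127.6]
ee_rot: [0.0, 0.992, 0.125, -0.001]
force: [-15.4, 0.3, 20.5]
grip_width: 0.504
grip_force: 29.9
origin 294 171 k 12 tcp [571.1  17.7 127.6] f [-15.4   0.3  20.5] grip 0.504 t 8.55
```

View pics/a4.png

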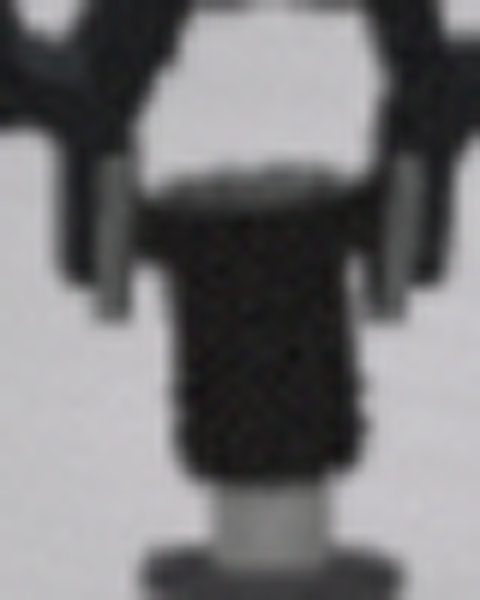

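```bash
python3 -m handwheel '[[[1,-0.042,-0.011,0.07,0],[1,-0.042,-0.011,0.07,0],[1,-0.042,-0.011,0.07,0],[1,-0.042,-0.011,0.07,0],[1,0,0,0,0],[1,0,0,0,0]]]';  python3 -m handwheel '[[[1,0.06,0.0155,0.035,0],[1,0.06,0.0155,0.03,0],[1,0.06,0.0155,0.025,0],[1,0.06,0.0155,0.02,0],[1,0,0,0,0]]]';python3 -m handwheel '[[[1,0.06,0.0155,0.015,0],[1,0.06,0.0155,0.01,0],[1,0.06,0.0155,0.005,0],[1,0.06,0.0155,0,0],[1,0.06,0.0155,0,0],[1,0,0,0,0],[1,0,0,0,0]]]'
cat >> fer.py <<'E'
def cols(h0=-25,h1=18):
    # grey levels of the column through the ferrule axis, and neck bounds per row
    s=ctrl.sense(); p=s["eef_pos"]; c=optics.capture("scene"); pickle.dump(c,open("last.pkl","wb"))
    g=cv2.cvtColor(c["img"],cv2.COLOR_BGR2GRAY); u,v=proj(c,p+[1.5,4.5,0]).round().astype(int)
    print("tcp",p.round(1),"u",u)
    for r in range(v+h0,v+h1):
        m=np.nonzero(g[r,u-15:u+16]<70)[0]+u-15
        print(r,g[r,u-2:u+3].mean().round(),(m.min(),m.max()) if len(m) else "",end=" | ")
    print()
E
python3 -c "
from fer import *
cols()"
```

```text
time_s: 9.2
eef_pos: [563.6, 15.6, 140.0]
ee_rot: [-0.0, 0.992, 0.125, -0.0]
force: [-0.1, -0.1, -1.3]
grip_width: 0.502
grip_force: 28.6
time_s: 9.7
eef_pos: [575.7, 18.9, 145.4]
ee_rot: [-0.0, 0.992, 0.125, -0.0]
force: [-2.7, -0.8, -1.9]
grip_width: 0.506
grip_force: 28.3
time_s: 10.4
eef_pos: [590.8, 22.7, 147.1]
ee_rot: [-0.0, 0.992, 0.125, 0.0]
force: [-2.5, 0.6, -2.4]
grip_width: 0.503
grip_force: 27.9
tcp [590.8  22.7 147.1] u 317
171 192.0 (np.int64(302), np.int64(332)) | 172 191.0 (np.int64(302), np.int64(332)) | 173 190.0 (np.int64(302), np.int64(332)) | 174 189.0 (np.int64(302), np.int64(332)) | 175 191.0 (np.int64(302), np.int64(332)) | 176 191.0 (np.int64(302), np.int64(332)) | 177 190.0 (np.int64(302), np.int64(332)) | 178 186.0 (np.int64(302), np.int64(332)) | 179 145.0 (np.int64(302), np.int64(332)) | 180 107.0 (np.int64(302), np.int64(332)) | 181 79.0 (np.int64(302), np.int64(332)) | 182 87.0 (np.int64(302), np.int64(332)) | 183 72.0 (np.int64(302), np.int64(332)) | 184 50.0 (np.int64(302), np.int64(332)) | 185 46.0 (np.int64(302), np.int64(332)) | 186 56.0 (np.int6
[... 312 characters left out ...]
27)) | 194 25.0 (np.int64(309), np.int64(323)) | 195 28.0 (np.int64(309), np.int64(323)) | 196 26.0 (np.int64(309), np.int64(323)) | 197 25.0 (np.int64(309), np.int64(323)) | 198 25.0 (np.int64(309), np.int64(323)) | 199 25.0 (np.int64(309), np.int64(323)) | 200 25.0 (np.int64(309), np.int64(323)) | 201 24.0 (np.int64(309), np.int64(323)) | 202 24.0 (np.int64(309), np.int64(323)) | 203 26.0 (np.int64(309), np.int64(323)) | 204 26.0 (np.int64(309), np.int64(323)) | 205 25.0 (np.int64(310), np.int64(322)) | 206 29.0 (np.int64(311), np.int64(321)) | 207 29.0 (np.int64(312), np.int64(320)) | 208 44.0 (np.int64(314), np.int64(318)) | 209 81.0  | 210 101.0  | 211 120.0  | 212 125.0  | 213 125.0  |
```

```bash
python3 -m handwheel '[[[1,0,0,0.2,0],[1,0,0,0.3,0],[1,0,0.4,0.1,0],[1,-0.01,0.75,0,0],[1,-0.01,0.75,0,0],[1,-0.01,0.75,0,0],[1,-0.01,0.75,0,0],[1,-0.01,0.75,0,0],[1,-0.01,0.75,0,0],[1,0,0.2,-0.3,0]]]';python3 -m handwheel '[[[1,0,0,-0.6,0],[1,0,0,-0.7,0],[1,0,0,-0.6,0],[1,0,0,-0.4,0],[1,0,0,-0.15,0],[1,0,0,0,0],[1,0,0,0,0]]]'
```

```text
time_s: 11.45
eef_pos: [588.6, 281.4, 165.1]
ee_rot: [-0.001, 0.992, 0.127, 0.004]
force: [0.0, -0.6, -0.7]
grip_width: 0.5
grip_force: 27.9
time_s: 12.15
eef_pos: [588.6, 277.6, 41.1]
ee_rot: [-0.0, 0.992, 0.125, 0.001]
force: [0.0, -0.1, -0.4]
grip_width: 0.503
grip_force: 27.9
```

```bash
python3 -c "
from fer import *
cols(-25,22)"
```

```text
tcp [588.6 277.6  41.1] u 430
226 31.0 (np.int64(415), np.int64(445)) | 227 31.0 (np.int64(415), np.int64(445)) | 228 31.0 (np.int64(418), np.int64(445)) | 229 30.0 (np.int64(417), np.int64(445)) | 230 34.0 (np.int64(415), np.int64(445)) | 231 50.0 (np.int64(415), np.int64(445)) | 232 63.0 (np.int64(415), np.int64(445)) | 233 70.0 (np.int64(415), np.int64(445)) | 234 82.0 (np.int64(415), np.int64(445)) | 235 88.0 (np.int64(415), np.int64(445)) | 236 71.0 (np.int64(415), np.int64(445)) | 237 53.0 (np.int64(415), np.int64(445)) | 238 49.0 (np.int64(415), np.int64(445)) | 239 53.0 (np.int64(415), np.int64(445)) | 240 42.0 (np.int64(415), np.int64(444)) | 241 30.0 (np.int64(415), np.int64(444)) | 242 31.0 (np.int64(415), np.int64(444)) | 243 38.0 (np.int64(415), np.int64(444)) | 244 47.0 (np.int64(415), np.int64(444)) | 245 52.0 (np.int64(415), np.int64(443)) | 246 52.0 (np.int64(415), np.int64(443)) | 247 57.0 (np.int64(415), np.int64(445)) | 248 42.0 (np.int64(415), np.int64(445)) | 249 28.0 (np.int64(416), np.int64(445)) | 250 24.0 (np.int64(420), np.int64(441)) | 251 27.0 (np.int64(420), np.int64(441)) | 252 25.0 (np.int64(420), np.int64(440)) | 253 23.0 (np.int64(421), np.int64(436)) | 254 26.0 (np.int64(421), np.int64(436)) | 255 24.0 (np.int64(421), np.int64(436)) | 256 24.0 (np.int64(420), np.int64(436)) | 257 24.0 (np.int64(421), np.int64(436)) | 258 25.0 (np.int64(421), np.int64(435)) | 259 22.0 (np.int64(421), np.int64(435)) | 260 27.0 (np.int64(422), np.int64(435)) | 261 27.0 (np.int64(422), np.int64(434)) | 262 27.0 (np.int64(423), np.int64(433)) | 263 34.0 (np.int64(424), np.int64(432)) | 264 77.0 (np.int64(427), np.int64(429)) | 265 125.0  | 266 141.0  | 267 143.0  | 268 142.0  | 269 144.0  | 270 144.0  | 271 128.0  | 272 112.0  |
```

```bash
python3 -m handwheel '[[[1,0,0,-0.1,0],[1,0,0,-0.06,0],[1,0,0,0,0],[1,0,0,0,0]]]';python3 -m handwheel '[[[1,0,0,-0.04,0],[1,0,0,0,0]]]'
```

```text
time_s: 12.6
eef_pos: [587.9, 277.7, 31.9]
ee_rot: [-0.0, 0.992, 0.125, 0.0]
force: [0.6, -0.1, 1.7]
grip_width: 0.502
grip_force: 28.1
time_s: 12.8
eef_pos: [589.0, 278.0, 31.6]
ee_rot: [-0.0, 0.992, 0.125, 0.002]
force: [-0.8, -0.1, 11.2]
grip_width: 0.499
grip_force: 28.7
```

```bash
python3 -m handwheel '[[[0.6,0,0,0,0],[-0.3,0,0,0,0],[-0.3,0,0,0,0],[-0.3,0,0,0,0],[-0.3,0,0,0.3,0],[-0.3,0,0,0.7,0],[-0.3,0,0,0.9,0],[-0.3,0,0,0.9,0],[-1,0,0,0.2,0],[-1,0,-0.3,0,0]]]'
```

```text
time_s: 13.8
eef_pos: [588.0, 263.5, 182.1]
ee_rot: [-0.0, 0.992, 0.126, 0.002]
force: [0.5, -0.1, 0.2]
grip_width: 0.96
grip_force: 0.0
```

```bash
python3 -m handwheel '[[[-1,-0.11,-0.9,0,0],[-1,-0.11,-0.93,0,0],[-1,-0.11,-0.93,0,0],[-1,-0.11,-0.93,0,0],[-1,-0.11,-0.93,0,0],[-1,-0.11,-0.93,0,0],[-1,-0.11,-0.93,0,0],[-1,-0.11,-0.93,0,0],[-1,-0.11,-0.93,0,0],[-1,-0.11,-0.93,0,0]]]';python3 -m handwheel '[[[-1,-0.11,-0.93,0,0],[-1,-0.1,-0.8,0,0],[-1,0,0,0,0],[-1,0,0,0,0]]]'
python3 - <<'E'
from h import *
T=optics.capture("top");S=optics.capture("scene"); print(ctrl.sense()["eef_pos"].round(1))
for c,n in((T,"T"),(S,"S")):
    X=np.array([588,281,58.]); u,v=proj(c,X).round().astype(int); g=cv2.cvtColor(c["img"],6)[v-25:v+26,u-25:u+26]
    m=(g<75).astype(np.uint8); k,l,st,ce=cv2.connectedComponentsWithStats(m); j=1+st[1:,4].argmax(); b=st[j]
    cen=ce[j]+[u-25,v-25]; print(n,b,cen,onz(c,cen,58 if n=="T" else 35).round(1))
E
```

```text
time_s: 14.8
eef_pos: [530.8, -203.1, 178.1]
ee_rot: [-0.001, 0.992, 0.125, -0.001]
force: [0.5, 0.2, 0.4]
grip_width: 1.004
grip_force: 0.0
time_s: 15.2
eef_pos: [520.8, -288.0, 178.0]
ee_rot: [-0.001, 0.992, 0.124, -0.001]
force: [1.2, 0.5, 0.3]
grip_width: 1.004
grip_force: 0.0
[ 521.7 -286.6  178.8]
T [ 19  17  17  15 205] [167.87317073 229.53170732] [588.8 276.8  58. ]
S [  0   0  51  14 436] [433.36009174 225.27981651] [494.8 293.2  35. ]
```

```bash
python3 -m handwheel '[[[-1,-0.04,-0.17,-0.5,0],[-1,0,0,-0.8,0],[-1,0,0,-0.8,0],[-1,0,0,-0.8,0],[-1,0,0,0,0],[-1,0,0,0,0],[0.2,0,0,0,0]]]' 25;python3 -m handwheel '[[[1,0,0,0,0],[1,0,0,0,0],[1,0,0,0,0],[1,0,0,0,0],[1,0,0,0,0]]]'
```

```text
time_s: 16.0
eef_pos: [521.3, -296.3, 37.1]
ee_rot: [0.001, 0.992, 0.125, 0.001]
force: [0.7, 0.2, -0.1]
grip_width: 0.857
grip_force: 0.0
time_s: 16.5
eef_pos: [520.8, -296.2, 36.1]
ee_rot: [0.001, 0.992, 0.125, 0.001]
force: [-1.0, 1.4, 6.3]
grip_width: 0.505
grip_force: 24.5
```

```bash
python3 -m handwheel '[[[1,0,0,0.4,0],[1,0,0,0.8,0],[1,0,0,0.9,0],[1,0,0,0.8,0],[1,0.15,0.79,0,0],[1,0.16,0.79,0,0],[1,0.16,0.79,0,0],[1,0.16,0.8,0,0],[1,0.16,0.8,0,0],[1,0.16,0.79,0,0]]]';python3 -m handwheel '[[[1,0.16,0.8,0,0],[1,0.15,0.78,-0.1,0],[1,0,0,-0.1,0],[1,0,0,0,0],[1,0,0,0,0]]]'
python3 -c "
from fer import *
cols(-20,22)"
```

```text
time_s: 17.5
eef_pos: [567.8, -56.2, 180.2]
ee_rot: [0.0, 0.992, 0.125, 0.0]
force: [1.5, -0.0, -0.2]
grip_width: 0.502
grip_force: 25.7
time_s: 18.0
eef_pos: [583.1, 20.3, 169.8]
ee_rot: [0.0, 0.992, 0.125, 0.0]
force: [-0.1, -0.4, -0.5]
grip_width: 0.503
grip_force: 25.7
tcp [583.1  20.3 169.8] u 317
165 194.0 (np.int64(302), np.int64(332)) | 166 192.0 (np.int64(302), np.int64(332)) | 167 191.0 (np.int64(302), np.int64(332)) | 168 190.0 (np.int64(302), np.int64(332)) | 169 189.0 (np.int64(302), np.int64(332)) | 170 187.0 (np.int64(302), np.int64(332)) | 171 140.0 (np.int64(302), np.int64(332)) | 172 89.0 (np.int64(302), np.int64(332)) | 173 82.0 (np.int64(302), np.int64(332)) | 174 80.0 (np.int64(302), np.int64(332)) | 175 59.0 (np.int64(302), np.int64(332)) | 176 48.0 (np.int64(302), np.int64(332)) | 177 52.0 (np.int64(302), np.int64(332)) | 178 72.0 (np.int64(302), np.int64(332)) | 179 90.0 (np.int64(302), np.int64(332)) | 180 77.0 (np.int64(302), np.int64(332)) | 181 68.0 (np.int64(302), np.int64(331)) | 182 50.0 (np.int64(305), np.int64(327)) | 183 32.0 (np.int64(305), np.int64(327)) | 184 28.0 (np.int64(308), np.int64(324)) | 185 23.0 (np.int64(309), np.int64(323)) | 186 25.0 (np.int64(309), np.int64(323)) | 187 25.0 (np.int64(309), np.int64(323)) | 188 23.0 (np.int64(309), np.int64(323)) | 189 28.0 (np.int64(309), np.int64(323)) | 190 26.0 (np.int64(309), np.int64(323)) | 191 23.0 (np.int64(309), np.int64(323)) | 192 26.0 (np.int64(309), np.int64(323)) | 193 26.0 (np.int64(309), np.int64(323)) | 194 25.0 (np.int64(309), np.int64(323)) | 195 29.0 (np.int64(309), np.int64(323)) | 196 25.0 (np.int64(309), np.int64(323)) | 197 26.0 (np.int64(310), np.int64(322)) | 198 26.0 (np.int64(310), np.int64(322)) | 199 26.0 (np.int64(312), np.int64(321)) | 200 48.0 (np.int64(314), np.int64(318)) | 201 100.0  | 202 117.0  | 203 112.0  | 204 107.0  | 205 105.0  | 206 103.0  |
```

```bash
python3 -m handwheel '[[[1,0.04,0.02,-0.2,0],[1,0,0,-0.06,0],[1,0,0,-0.04,0],[1,0,0,0,0],[1,0,0,0,0]]]';python3 -m handwheel '[[[1,0,0,-0.03,0],[1,-0.06,-0.015,-0.01,0],[1,-0.06,-0.015,-0.02,0],[1,-0.06,-0.015,-0.03,0],[1,-0.06,-0.015,-0.03,0],[1,0,0,0,0],[1,0,0,0,0]]]'
```

```text
time_s: 18.55
eef_pos: [585.2, 22.0, 154.7]
ee_rot: [0.0, 0.992, 0.125, 0.0]
force: [-0.7, -0.3, -0.4]
grip_width: 0.501
grip_force: 25.7
time_s: 19.25
eef_pos: [573.2, 19.1, 148.8]
ee_rot: [0.0, 0.992, 0.125, 0.0]
force: [1.1, 2.2, 2.5]
grip_width: 0.5
grip_force: 25.9
```

```bash
python3 -m handwheel '[[[1,-0.06,-0.015,-0.02,0],[1,-0.06,-0.015,-0.02,0],[1,-0.06,-0.015,-0.02,0],[1,-0.06,-0.015,-0.02,0],[1,0,0,0,0],[1,0,0,0,0]]]'
python3 -c "
from fer import *
cols(-25,22)"
```

```text
time_s: 19.85
eef_pos: [561.1, 16.0, 144.7]
ee_rot: [0.0, 0.992, 0.125, -0.0]
force: [1.7, 0.9, 1.5]
grip_width: 0.502
grip_force: 25.9
tcp [561.1  16.  144.7] u 317
163 188.0 (np.int64(302), np.int64(330)) | 164 191.0 (np.int64(302), np.int64(331)) | 165 193.0 (np.int64(302), np.int64(331)) | 166 192.0 (np.int64(302), np.int64(332)) | 167 191.0 (np.int64(302), np.int64(332)) | 168 189.0 (np.int64(302), np.int64(332)) | 169 189.0 (np.int64(302), np.int64(332)) | 170 190.0 (np.int64(302), np.int64(332)) | 171 191.0 (np.int64(302), np.int64(332)) | 172 190.0 (np.int64(302), np.int64(332)) | 173 188.0 (np.int64(302), np.int64(332)) | 174 188.0 (np.int64(302), np.int64(332)) | 175 190.0 (np.int64(302), np.int64(331)) | 176 191.0 (np.int64(302), np.int64(331)) | 177 185.0 (np.int64(302), np.int64(331)) | 178 139.0 (np.int64(302), np.int64(331)) | 179 88.0 (np.int64(302), np.int64(331)) | 180 74.0 (np.int64(302), np.int64(331)) | 181 70.0 (np.int64(302), np.int64(331)) | 182 51.0 (np.int64(302), np.int64(330)) | 183 32.0 (np.int64(302), np.int64(330)) | 184 29.0 (np.int64(302), np.int64(33
[... 238 characters left out ...]
), np.int64(322)) | 191 29.0 (np.int64(309), np.int64(322)) | 192 26.0 (np.int64(309), np.int64(322)) | 193 29.0 (np.int64(309), np.int64(322)) | 194 28.0 (np.int64(309), np.int64(322)) | 195 27.0 (np.int64(309), np.int64(322)) | 196 29.0 (np.int64(309), np.int64(322)) | 197 27.0 (np.int64(309), np.int64(323)) | 198 29.0 (np.int64(309), np.int64(322)) | 199 28.0 (np.int64(309), np.int64(322)) | 200 29.0 (np.int64(309), np.int64(322)) | 201 28.0 (np.int64(309), np.int64(322)) | 202 29.0 (np.int64(309), np.int64(322)) | 203 27.0 (np.int64(309), np.int64(322)) | 204 34.0 (np.int64(310), np.int64(320)) | 205 58.0 (np.int64(314), np.int64(318)) | 206 89.0  | 207 100.0  | 208 100.0  | 209 101.0  |
```

```bash
python3 -m handwheel '[[[1,-0.053,-0.014,-0.034,0],[1,-0.053,-0.014,-0.034,0],[1,0,0,0,0],[1,0,0,0,0]]]';python3 -m handwheel '[[[1,0.053,0.014,0.034,0],[1,0.053,0.014,0.034,0],[1,0.026,0.007,0.017,0],[1,0,0,0,0],[1,0,0,0,0]]]'
python3 -c "
from fer import *
cols(-8,25)"
```

```text
time_s: 20.3
eef_pos: [555.7, 14.7, 141.1]
ee_rot: [-0.0, 0.992, 0.125, -0.0]
force: [3.1, 1.3, -0.0]
grip_width: 0.499
grip_force: 26.0
time_s: 20.8
eef_pos: [562.3, 16.5, 145.3]
ee_rot: [-0.0, 0.992, 0.125, -0.0]
force: [-0.1, 0.3, -0.6]
grip_width: 0.501
grip_force: 25.9
tcp [562.3  16.5 145.3] u 317
180 94.0 (np.int64(302), np.int64(331)) | 181 68.0 (np.int64(302), np.int64(331)) | 182 47.0 (np.int64(302), np.int64(331)) | 183 30.0 (np.int64(302), np.int64(330)) | 184 29.0 (np.int64(302), np.int64(330)) | 185 30.0 (np.int64(302), np.int64(326)) | 186 28.0 (np.int64(305), np.int64(326)) | 187 28.0 (np.int64(308), np.int64(322)) | 188 27.0 (np.int64(309), np.int64(322)) | 189 29.0 (np.int64(309), np.int64(322)) | 190 28.0 (np.int64(309), np.int64(322)) | 191 28.0 (np.int64(309), np.int64(322)) | 192 29.0 (np.int64(309), np.int64(322)) | 193 28.0 (np.int64(309), np.int64(322)) | 194 30.0 (np.int64(309), np.int64(322)) | 195 28.0 (np.int64(309), np.int64(322)) | 196 29.0 (np.int64(309), np.int64(322)) | 197 30.0 (np.int64(309), np.int64(323)) | 198 30.0 (np.int64(309), np.int64(323)) | 199 28.0 (np.int64(309), np.int64(323)) | 200 28.0 (np.int64(309), np.int64(323)) | 201 30.0 (np.int64(309), np.int64(323)) | 202 28.0 (np.int64(309), np.int64(323)) | 203 30.0 (np.int64(309), np.int64(322)) | 204 30.0 (np.int64(310), np.int64(322)) | 205 43.0 (np.int64(313), np.int64(319)) | 206 83.0  | 207 97.0  | 208 101.0  | 209 101.0  | 210 105.0  | 211 120.0  | 212 124.0  |
```

```bash
python3 -m handwheel '[[[1,0.041,0.02,-0.068,0],[1,0.041,0.011,-0.068,0],[1,0.041,0.01,-0.068,0],[1,0,0,0,0],[1,0,0,0,0]]]'; python3 -m handwheel '[[[1,0.041,0.011,-0.068,0],[1,0,0,0,0]]]'
```

```text
time_s: 21.35
eef_pos: [568.6, 18.5, 135.1]
ee_rot: [-0.0, 0.992, 0.125, -0.0]
force: [0.0, 0.3, 0.6]
grip_width: 0.502
grip_force: 25.9
time_s: 21.55
eef_pos: [570.7, 19.1, 131.4]
ee_rot: [-0.0, 0.992, 0.125, -0.0]
force: [1.1, 0.5, -0.7]
grip_width: 0.504
grip_force: 25.9
```

```bash
python3 -m handwheel '[[[1,0.041,0.011,-0.068,0],[1,0.041,0.01,-0.068,0],[1,0,0,0,0],[1,0,0,0,0]]]'; python3 -m handwheel '[[[1,0.041,0.011,-0.068,0],[1,0,0,0,0],[1,0,0,0,0]]]'
```

```text
time_s: 21.95
eef_pos: [574.8, 20.1, 124.9]
ee_rot: [-0.0, 0.992, 0.125, -0.0]
force: [0.1, -0.1, -0.6]
grip_width: 0.504
grip_force: 25.9
time_s: 22.25
eef_pos: [576.6, 20.5, 122.1]
ee_rot: [0.0, 0.992, 0.125, -0.0]
force: [-4.4, -1.4, 5.0]
grip_width: 0.5
grip_force: 26.3
```

```bash
python3 -m handwheel '[[[1,0.041,0.011,-0.068,0],[1,0,0,0,0],[1,0,0,0,0],[1,0,0,0,0]]]'
python3 -c "
from fer import *
look('b1',hw=(20,25),k=12)"
```

```text
time_s: 22.65
eef_pos: [577.4, 21.9, 119.7]
ee_rot: [-0.001, 0.992, 0.125, -0.002]
force: [-15.8, 2.2, 18.0]
grip_width: 0.502
grip_force: 28.3
origin 295 175 k 12 tcp [577.4  21.9 119.7] f [-15.8   2.2  18. ] grip 0.502 t 22.65
```

View pics/b1.png

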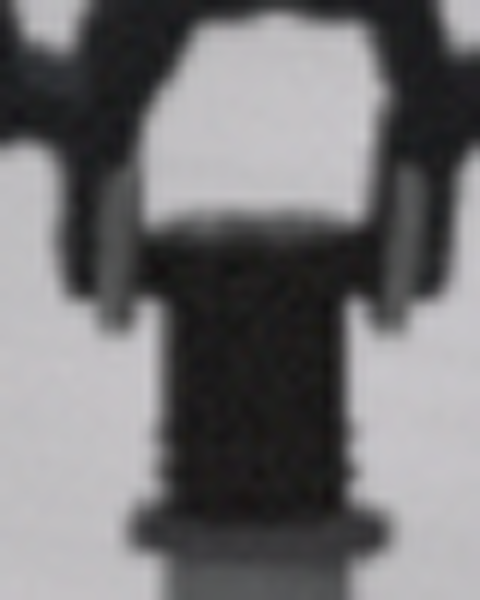

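```bash
python3 -m handwheel '[[[1,-0.042,-0.011,0.07,0],[1,-0.042,-0.011,0.07,0],[1,-0.042,-0.011,0.07,0],[1,-0.042,-0.011,0.07,0],[1,-0.042,-0.011,0.07,0],[1,-0.042,-0.011,0.07,0],[1,-0.042,-0.011,0.07,0],[1,0,0,0,0],[1,0,0,0,0]]]';  python3 -m handwheel '[[[1,0.06,0.0155,0.03,0],[1,0.06,0.0155,0.03,0],[1,0.06,0.0155,0.025,0],[1,0.06,0.0155,0.025,0],[1,0.06,0.0155,0.02,0],[1,0,0,0,0]]]';python3 -m handwheel '[[[1,0.06,0.0155,0.015,0],[1,0.06,0.0155,0.01,0],[1,0.06,0.0155,0.01,0],[1,0.06,0.0155,0,0],[1,0.06,0.0155,0,0],[1,0,0,0,0],[1,0,0,0,0]]]'
python3 -c "
from fer import *
cols(-15,22)"
```

```text
time_s: 23.6
eef_pos: [564.2, 17.4, 142.8]
ee_rot: [-0.0, 0.992, 0.125, 0.0]
force: [0.5, 0.5, -0.9]
grip_width: 0.509
grip_force: 26.9
time_s: 24.2
eef_pos: [579.2, 21.4, 149.0]
ee_rot: [-0.0, 0.992, 0.125, -0.0]
force: [-2.6, 0.1, -3.1]
grip_width: 0.499
grip_force: 26.3
time_s: 24.9
eef_pos: [594.3, 25.2, 151.1]
ee_rot: [0.0, 0.992, 0.125, 0.0]
force: [-2.9, -0.4, -2.2]
grip_width: 0.504
grip_force: 26.0
tcp [594.3  25.2 151.1] u 318
180 189.0 (np.int64(303), np.int64(333)) | 181 153.0 (np.int64(303), np.int64(333)) | 182 108.0 (np.int64(303), np.int64(333)) | 183 78.0 (np.int64(303), np.int64(333)) | 184 82.0 (np.int64(303), np.int64(333)) | 185 69.0 (np.int64(303), np.int64(333)) | 186 50.0 (np.int64(303), np.int64(333)) | 187 47.0 (np.int64(303), np.int64(333)) | 188 60.0 (np.int64(303), np.int64(333)) | 189 87.0 (np.int64(303), np.int64(333)) | 190 73.0 (np.int64(303), np.int64(333)) | 191 71.0 (np.int64(303), np.int64(332)) | 192 58.0 (np.int64(303), np.int64(332)) | 193 36.0 (np.int64(306), np.int64(328)) | 194 27.0 (np.int64(309), np.int64(328)) | 195 25.0 (np.int64(309), np.int64(324)) | 196 26.0 (np.int64(309), np.int64(323)) | 197 25.0 (np.int64(309), np.int64(323)) | 198 25.0 (np.int64(309), np.int64(323)) | 199 26.0 (np.int64(309), np.int64(323)) | 200 26.0 (np.int64(309), np.int64(323)) | 201 25.0 (np.int64(309), np.int64(323)) | 202 26.0 (np.int64(309), np.int64(323)) | 203 24.0 (np.int64(309), np.int64(323)) | 204 25.0 (np.int64(309), np.int64(323)) | 205 27.0 (np.int64(309), np.int64(323)) | 206 26.0 (np.int64(309), np.int64(322)) | 207 24.0 (np.int64(310), np.int64(322)) | 208 28.0 (np.int64(310), np.int64(322)) | 209 28.0 (np.int64(311), np.int64(320)) | 210 49.0 (np.int64(313), np.int64(319)) | 211 93.0  | 212 117.0  | 213 123.0  | 214 122.0  | 215 121.0  | 216 119.0  |
```

```bash
python3 -m handwheel '[[[1,0,0,0.2,0],[1,0,0,0.3,0],[1,-0.43,0.64,0,0],[1,-0.43,0.64,0,0],[1,-0.43,0.64,0,0],[1,-0.44,0.65,0,0],[1,-0.44,0.65,0,0],[1,-0.44,0.65,0,0],[1,-0.44,0.65,0,0],[1,-0.43,0.64,-0.1,0]]]';python3 -m handwheel '[[[1,0,0,-0.5,0],[1,0,0,-0.7,0],[1,0,0,-0.7,0],[1,0,0,-0.4,0],[1,0,0,-0.15,0],[1,0,0,0,0],[1,0,0,0,0],[1,0,0,0,0]]]'
```

```text
time_s: 25.95
eef_pos: [420.3, 284.9, 173.1]
ee_rot: [-0.001, 0.992, 0.125, 0.003]
force: [0.2, 0.6, 0.1]
grip_width: 0.5
grip_force: 26.1
time_s: 26.75
eef_pos: [421.1, 283.5, 49.9]
ee_rot: [-0.0, 0.992, 0.125, 0.001]
force: [-0.1, -0.2, 0.4]
grip_width: 0.5
grip_force: 26.1
```

```bash
python3 -m handwheel '[[[1,0,0,-0.15,0],[1,0,0,-0.1,0],[1,0,0,0,0],[1,0,0,0,0]]]';python3 -m handwheel '[[[1,0,0,-0.04,0],[1,0,0,0,0]]]';python3 -m handwheel '[[[1,0,0,-0.04,0],[1,0,0,0,0]]]'
```

```text
time_s: 27.15
eef_pos: [421.7, 283.9, 37.2]
ee_rot: [-0.001, 0.992, 0.125, 0.002]
force: [0.9, 1.6, 10.9]
grip_width: 0.507
grip_force: 27.1
time_s: 27.35
eef_pos: [422.7, 284.4, 36.5]
ee_rot: [-0.001, 0.992, 0.125, 0.004]
force: [0.7, 3.4, 20.4]
grip_width: 0.502
grip_force: 28.1
time_s: 27.55
eef_pos: [423.1, 284.6, 35.1]
ee_rot: [-0.001, 0.992, 0.125, 0.004]
force: [-1.1, 2.6, 25.7]
grip_width: 0.501
grip_force: 29.1
```

Floor reached; relieve, release and rise.

```bash
python3 -m handwheel '[[[1,0,0,0.05,0],[0.6,0,0,0,0],[-0.3,0,0,0,0],[-0.3,0,0,0,0],[-0.3,0,0,0,0],[-0.3,0,0,0.3,0],[-0.3,0,0,0.7,0],[-0.3,0,0,0.9,0],[-0.3,0,0,0.8,0],[-0.3,-0.5,-0.7,0.3,0]]]';python3 -m handwheel '[[[-0.3,-0.2,-0.9,0,0],[-0.3,-0.2,-0.9,0,0],[-0.3,0,-0.9,0,0],[-0.3,0,-0.9,0,0],[-0.3,0,0,0,0],[-0.3,0,0,0,0]]]'
python3 - <<'E'
from h import *
T=optics.capture("top"); s=ctrl.sense(); print(s["eef_pos"].round(1),s["grip_width"])
for X in((588,281,58.),(422,288,58.)):
    u,v=proj(T,X).round().astype(int); im=T["img"][v-20:v+21,u-25:u+26]; m=(im.max(2)<75).astype(np.uint8); k,l,st,ce=cv2.connectedComponentsWithStats(m)
    for j in range(1,k):
        if st[j,4]>40: print(X,st[j],onz(T,ce[j]+[u-25,v-20],58).round(1))
S=optics.capture("scene")
u,v=proj(S,(422,288,30)).round().astype(int); g=cv2.cvtColor(S["img"],6)
m=(S["img"][v-25:v+26,u-25:u+26].max(2)<60).astype(np.uint8); k,l,st,ce=cv2.connectedComponentsWithStats(m); print(st[st[:,4]>30],ce[st[:,4]>30])
E
```

```text
time_s: 28.55
eef_pos: [397.8, 249.6, 188.1]
ee_rot: [-0.001, 0.992, 0.126, 0.004]
force: [-0.4, -1.3, -0.1]
grip_width: 0.653
grip_force: 0.0
time_s: 29.15
eef_pos: [375.1, 67.5, 184.4]
ee_rot: [-0.0, 0.992, 0.124, -0.0]
force: [-0.4, 0.7, -0.4]
grip_width: 0.651
grip_force: 0.0
[375.1  68.3 184.3] 0.651521446794287
(588, 281, 58.0) [ 19  12  16  15 198] [589.3 278.2  58. ]
(422, 288, 58.0) [   0    0   51   41 1471] [415.8 275.5  58. ]
[[   0    0   51   51 2325]
 [  14   11   21   24  276]] [[25.35569892 25.16172043]
 [22.00362319 23.63768116]]
```

```bash
python3 - <<'E'
from h import *
T=optics.capture("top"); X=(422,288,58.)
u,v=proj(T,X).round().astype(int); im=T["img"][v-22:v+23,u-28:u+29].astype(int)
m=((im[...,1]-im[...,2])<14).astype(np.uint8); k,l,st,ce=cv2.connectedComponentsWithStats(m)
for j in range(1,k):
    if st[j,4]>40: print(st[j],onz(T,ce[j]+[u-28,v-22],58).round(1))
E
```

```text
[ 0  0  2 31 41] [450.1 364.3  58. ]
[ 23  15  18  16 217] [421.5 279.7  58. ]
```

```bash
python3 -c "
from rig import ctrl
print(ctrl.finish_job())"
```

```text
the job is handed in; nothing more can be done
None
```

I gauged both ferrules and handed the job in at about 29 s: the first stopped at the step and stands in the white tray, the second went down to the collar and stands in the green tray. The last camera check showed both upright in their trays, but the hand-in returned no verdict.

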